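Close the round casting mould

ROBOT

A 6-joint arm with a two-finger parallel gripper is mounted at the origin on the work surface. World frame = base frame: x ahead of the robot, y to its left, z up, the work surface at z = 0. Lengths are in mm, angles in rad, forces in N, time in s.
With the tool pointing down it reaches from about 275 to 750 mm from the base axis. Payload 10.2 kg.
Tool frame: the origin (TCP) lies at the very end of the fingers, on their centre line; the grasp point (between the pads) lies 19 mm behind it; z points along the fingers, y is the direction in which the jaws open and shut (so a half turn about z gives the same grasp; the last joint's range is limited). The gripper opens to 85 mm and grips with 20 to 120 N. Pads are 22 mm wide; open, the fingers measure 114 mm over their backs; the gripper's body (76 mm by 85 mm) begins 54 mm behind the grasp point. The pads swing forward as they close: fully open they stand 13 mm farther back than shut.
Start: joints at [0.897, 0.313, 1.498, -0, 1.331, -0.223], TCP at [228.748, 472.552, 231.294] pointing down, gripper open.
Joint ranges: [-2.94, 2.94], [-0.97, 2.17], [0.19, 2.56], [-1.23, 4.37], [0.02, 3.11], [-2.88, 2.88]. Speed limits (rad/s): [2.39, 2.39, 3.01, 3.14, 3.14, 3.14].

INTERFACE

Orientations are given as a unit quaternion [w, x, y, z].
In Python, from rig import readout, cams, finish_job gives the robot as it stands. The module is installed in compiled form; this text tells all that it offers.
- The arm moves only by the tool carry_out, never from a script. Its argument "steps" is one flat list of numbers, 7 for each row, row after row: the shift along the tool's x, y, z in cm, then the turn, a rotation vector about the tool's x, y, z in units of 5 degrees (1.0 is 5 degrees), then the opening, from -1 (shut) to 1 (fully open), so that 0 is half open. In form: [x, y, z, ax, ay, az, hand, x, y, z, ax, ay, az, hand, ...]. A call has 1 to 20 rows; each row shifts and turns the commanded pose from where the row before left it, along the tool's axes as they then stand; what a row does not reach is not made up. A row lasts 1/12 s, in which the tool goes at most 41.7 mm and 7.16 degrees, less where a joint would pass 70% of its speed; a pose out of reach is approached as far as the arm can. A call with a gripper value outside its range is refused whole. The fingers move at their own pace and stop on an object; "grip_force" is the grip in N (left out, the last holds). Time passes only in rows, so rows that do not move let the fingers close. It gives the time, the measured TCP pose, the force and the opening at its end, in the units of the state.
- readout.sense(): the state, without advancing time (a new reading comes with each control period).
- cams.capture(name): name is "scene" or "top"; returns the picture (384x512x3 uint8, red, green, blue); there is no depth.
- cams.calibration(name): a dict with "fx", "fy", "cx", "cy" (pixels), "R" (3x3) and "t" (3): a world point X has camera coordinates R X + t. Camera axes: x right, y down, z forward; pixel columns grow to the right and rows downward; lengths in mm; the calibration is good to about 2 mm. A picture is of the moment at which its call begins. calibration takes no time and is no camera call.
- finish_job(): hands the job in, once; it reports no verdict.
The state is a dict: "time_s": time; "joints": joint angles; "dq": joint speeds; "tau": joint torques, N m; "eef_pos": TCP position; "ee_rot": TCP orientation; "force": force on the tool from outside, world axes, zero at the start; "wrist_torque": the same for the moment, N m; "grip_width": opening from 0.0 (shut) to 1.0 (fully open).
Only numpy, scipy, OpenCV 4.12 (cv2) and the standard library are available. Lean on these libraries where they do the work, as an engineer would, in place of code of your own. Each camera call takes 0.05 s, during which the arm holds its last target.

TASK

Close the round pewter-casting mould: push its upper half round by the upright lug with a fingertip until the notch in its rim stands over the locating pin of the lower half, then press down on its middle until it sits fully home on the lower half. Do not lift the upper half off, and leave the beaker, ingot and hand tool around it where they are.

Things in the scene. Friction and masses are not known exactly. Their poses are not given: they have to be found in the camera images.
- base: Lower mould half, dark iron disc of 176 mm diameter and 30 mm height, fixed to the bench, with a 50 mm wide tongue jutting out to 120 mm from the axis beside the locating pin. Origin on the disc's axis at bench height; z up; x axis points from the disc's axis to the pin and tongue. A 20 mm thick spindle stands on the axis, 24 mm above its flat top, inside the upper half's hub.
- half: Upper mould half: loose bare metal disc, 150 mm diameter, 12 mm thick, 0.4 to 0.6 kg. Origin: centre of its underside; z up; x points to the notch. Turns freely either way on the spindle (1.5 mm radial play), stays where left. Underside 44 mm above the bench at the start (3 mm above the pin), 30 mm when home; goes home only with the notch over the pin. Starts 46 to 180 degrees off, either way.
- notch (a point): Notch in the rim of the upper half: 16 mm wide, open outwards and through the full thickness, cut in from the rim (75 mm radius) to 61 mm radius. The point lies in its mid width, 73 mm from the disc's axis, at the level of the underside.
- pin (a point): Tip of the locating pin on the lower half: steel, 12 mm diameter, 11 mm tall, its upper 5 mm tapering to 4 mm diameter at the tip, 73 mm from the axis. The point is its tip, 41 mm above the bench. About half of it shows beyond the rim of the upper half.
- lug (a point): Upright round dark iron lug on the upper half, 16 mm diameter, 18 mm tall above the disc's top face, 52 mm from the axis, diametrically opposite the notch. The point is the centre of its top. Push it sideways (about 2 to 5 N) to turn the disc.
- crown (a point): Centre of the flat top of the round hub in the middle of the upper half (36 mm diameter, 22 mm tall above the disc's top face, 34 mm above the disc's underside). The place to press.
- ejector (a joint): Ejector plate (76 mm diameter) of the lower half that carries the upper half: 0 = raised 14 mm at the start, 0.014 m = pressed flush. It is held by friction alone (12 N), stays where it is pressed and does not spring back: with the weight on it, pressing with roughly 5 to 9 N moves it down slowly. A harder press is fine.
- beaker: Loose pewter mug, 68 mm mouth diameter, 75 mm tall, one handle; stands upright beside the mould. Origin at the centre of its underside. Bystander.
- ingot: Loose pewter bar, 90 x 34 x 20 mm, lying beside the mould. Origin at the centre of its underside. Bystander.
- scorper: Loose hand tool, wooden handle 24 mm thick and a square steel shank, 165 mm long over all, lying beyond the mould's tongue. Origin where handle meets ferrule, on the bench; x along the shank. Bystander.
Things that resemble listed ones, but are neither listed nor needed, are in the scene too. What is shaped like the base but pink or turquoise is not meant.

How it is judged (in metres and radians):
On the way, in this order (a step that is already met when the one before it is completed fails the run):
1. the notch stands over the pin, upper half still raised (horizontal distance between notch and pin below 0.007 m and z of half in the frame of base above 0.034 m).
2. the upper half is pressed fully home over the pin (z of half in the frame of base below 0.032 m and horizontal distance between notch and pin below 0.006 m and horizontal distance between half and base below 0.004 m and angle between half's own z axis and vertical below 0.03 rad), for 0.1 s.
At the end, for the whole second after the job is handed in: The upper half rests flat on the lower half: underside within 2 mm of the lower half's top (30 mm above the bench), notch point within 6 mm of the pin in plan, disc centred within 4 mm, tilted less than 0.03 rad and at rest; beaker, ingot and hand tool each within 15 mm of where they started (all of step 2 and linear speed of half below 0.01 m/s and angular speed of half below 0.1 rad/s and distance of each of beaker, ingot, scorper from where it was at the start of the episode below 0.015 m); the robot touches nothing.
It fails at once if the upper half was lifted more than 6 mm above its starting height (z of half in the frame of base above 0.05 m).
It fails at once if the upper half was tipped up by more than 0.2 rad (angle between half's own z axis and vertical above 0.2 rad).
It fails at once if the beaker was moved or lifted by more than 15 mm (distance of beaker from where it was at the start of the episode above 0.015 m).
It fails at once if the ingot was moved or lifted by more than 15 mm (distance of ingot from where it was at the start of the episode above 0.015 m).
It fails at once if the hand tool was moved or lifted by more than 15 mm (distance of scorper from where it was at the start of the episode above 0.015 m).
It also fails if it takes over 51 s, if anything falls off the work surface, if the arm or the gripper's body presses on something with over 40 N, if the wrist force passes 120 N, or if a joint passes its speed limit or range.

## Working session

There is one attempt and no reset: what is moved stays moved. The work goes in short steps, Python scripts to look and compute and a tool call to move; the robot and the scene stay as the last step left them, time stands still between calls to the robot, and variables do not carry over. Pictures are saved under pics/ and viewed, and the job is handed in when it is done.

Besides the shell and the picture viewer there is one more tool, called after "Call:" as name(argument=value, ...), one argument or row to a line, values as JSON. carry_out: Moves the arm, as the interface text tells. Its arguments: {"type":"object","properties":{"steps":{"type":"array","items":{"type":"number"}},"grip_force":{"type":"number"}},"required":["steps"]}

```bash
mkdir -p pics
python3 - <<'E'
from rig import readout, cams
import cv2
s=readout.sense(); print(s)
for n in("scene","top"):
    im=cams.capture(n); cv2.imwrite(f"pics/{n}0.png",im[:,:,::-1]); print(n,cams.calibration(n))
E
```

```text
{'time_s': 0.0, 'joints': array([ 8.96578122e-01,  3.13425005e-01,  1.49844440e+00, -1.11041977e-05,
        1.33100912e+00, -2.23391085e-01]), 'dq': array([-0.00197536,  0.00074548,  0.00028029, -0.00028004, -0.00011318,
       -0.00032824]), 'tau': array([ 6.50202346e-04, -4.12268043e+01, -2.59746981e+01, -7.67339839e-05,
        4.12889887e-03, -8.90307007e-06]), 'eef_pos': array([228.58852472, 472.33023267, 230.7451159 ]), 'ee_rot': array([-2.74104498e-04,  2.23508144e-01,  9.74701850e-01, -5.81603622e-04]), 'force': array([-0.26063618, -0.02726163, -0.49023903]), 'wrist_torque': array([ 0.03275095, -0.0012171 ,  0.01210367]), 'grip_width': 0.9996000172523329}
scene {'fx': 372.17834754494845, 'fy': 372.17834754494845, 'cx': 256.5347180154173, 'cy': 181.7689094722654, 'R': array([[-0.63732986,  0.77037571,  0.01821862],
       [ 0.57244354,  0.48914362, -0.65806301],
       [-0.51586727, -0.40897407, -0.75274243]]), 't': array([ 350.3106925 , -315.47883411, 1181.74329135])}
top {'fx': 367.1947166963699, 'fy': 367.1947166963699, 'cx': 251.68750180156889, 'cy': 193.09343538728163, 'R': array([[ 0.02097328, -0.99966702, -0.01503212],
       [-0.98311283, -0.01788734, -0.18212418],
       [ 0.18179465,  0.01859801, -0.98316063]]), 't': array([ 64.45838191, 621.72010934, 761.23118099])}
```

View pics/scene0.png

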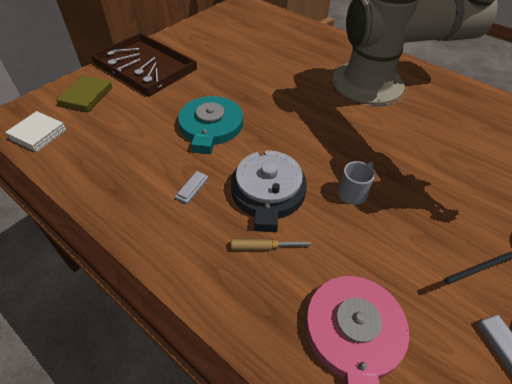

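View pics/top0.png

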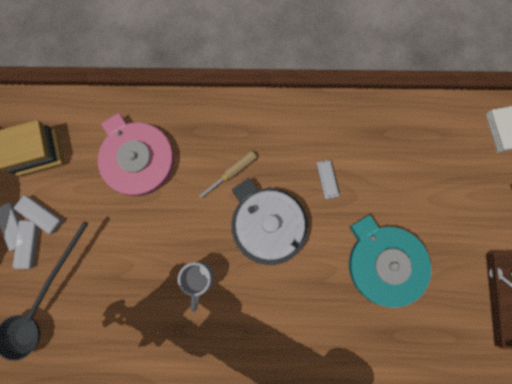

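Run:
```python
import cv2,numpy as np
a=cv2.imread("pics/top0.png")[170:275,220:320]; b=cv2.imread("pics/scene0.png")[140:240,220:320]
a=cv2.resize(a,(400,420),interpolation=cv2.INTER_CUBIC); b=cv2.resize(b,(400,420),interpolation=cv2.INTER_CUBIC)
cv2.imwrite("pics/crop0.png",np.hstack([a,b]))
```

```text
(no output)
```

View pics/crop0.png

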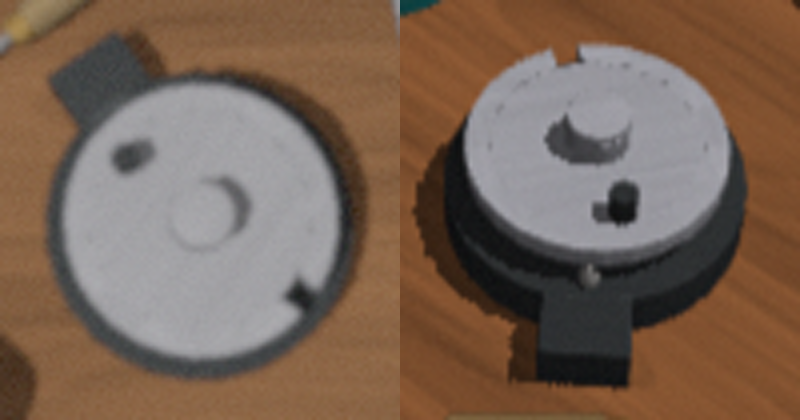

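The look-alikes are, in top pixels: the dark iron mould with a bare metal half (270,225), the pink one (135,158) and the turquoise one (390,265). By the description I choose the dark one. The crop shows its lug at about (253,209), its notch at about (294,243) and its tongue at (245,190). In the scene view the pin is at about (268,205).

```bash
cat > h.py <<'E'
import numpy as np,cv2
from rig import readout,cams
def ray(n,u,v,z):
    c=cams.calibration(n);R=np.array(c["R"]);t=np.array(c["t"])
    d=R.T@np.array([(u-c["cx"])/c["fx"],(v-c["cy"])/c["fy"],1]);o=-R.T@t
    return o+d*(z-o[2])/d[2]
def proj(n,X):
    c=cams.calibration(n);p=np.array(c["R"])@np.array(X,float)+np.array(c["t"])
    return c["fx"]*p[0]/p[2]+c["cx"],c["fy"]*p[1]/p[2]+c["cy"]
def disc(n,im,box,z,thr=110):
    # box x0,y0,x1,y1 ; bright grey
    x0,y0,x1,y1=box; s=im[y0:y1,x0:x1].astype(int)
    m=((s.min(2)>thr)&(s.max(2)-s.min(2)<30)).astype(np.uint8)
    k=max(cv2.findContours(m,cv2.RETR_EXTERNAL,cv2.CHAIN_APPROX_NONE)[0],key=cv2.contourArea)
    h=cv2.convexHull(k)[:,0]+[x0,y0]
    P=np.array([ray(n,u,v,z)[:2] for u,v in h])
    A=np.c_[2*P,np.ones(len(P))];c=np.linalg.lstsq(A,(P**2).sum(1),rcond=None)[0]
    return c[:2],np.sqrt(c[2]+c[:2]@c[:2])
E
python3 - <<'E'
from h import *
t=cv2.imread("pics/top0.png")[:,:,::-1]; s=cv2.imread("pics/scene0.png")[:,:,::-1]
ct=disc("top",t,(225,180,315,270),56);print("top disc",ct)
cs=disc("scene",s,(225,145,312,205),56);print("scene disc",cs)
C=ct[0]
def pol(n,p,name):
    d=p[:2]-C;print(n,name,p.round(1),"r",np.hypot(*d).round(1),"ang",np.degrees(np.arctan2(d[1],d[0])).round(1))
pol("top",ray("top",294.5,243,50),"notch")
pol("top",ray("top",252,209.5,74),"lug")
pol("scene",ray("scene",220+580/4-100,140+55/4.2,56),"notch")
pol("scene",ray("scene",220+(623-400)/4,140+187/4.2,74),"lug")
pol("scene",ray("scene",268,205,41),"pin")
# crown
pol("top",ray("top",220+200/4,170+215/4,78),"crown")
pol("scene",ray("scene",220+(603-400)/4,140+115/4.2,78),"crown")
# tongue corners
for c in [(50,80),(117,33)]: pol("top",ray("top",220+c[0]/4,170+c[1]/4,30),"tongue")
for c in [(540,345),(630,348)]: pol("scene",ray("scene",220+(c[0]-400)/4,140+c[1]/4.2,30),"tongue")
pol("top",ray("top",194,278,75),"beaker")
pol("top",ray("top",328,180,20),"ingot")
pol("top",ray("top",200,195,10),"scorp tip");pol("top",ray("top",253,155,12),"scorp end")
E
```

```text
top disc (array([551.81134223,  35.8669088 ]), np.float64(75.57463007130066))
scene disc (array([551.34764376,  36.66343835]), np.float64(74.62408028358834))
top notch [512.2 -19.4  50. ] r 68.0 ang -125.6
top lug [581.2  74.9  74. ] r 48.8 ang 53.0
scene notch [506.2 -11.2  56. ] r 65.5 ang -134.1
scene lug [580.6  77.1  74. ] r 50.3 ang 55.1
scene pin [613.7  84.   41. ] r 78.4 ang 37.9
top crown [550.6  35.7  78. ] r 1.2 ang -171.2
scene crown [551.   40.1  78. ] r 4.3 ang 100.8
top tongue [631.9 121.7  30. ] r 117.4 ang 47.0
top tongue [660.4  83.6  30. ] r 118.6 ang 23.7
scene tongue [660.1  86.5  30. ] r 119.6 ang 25.1
scene tongue [630.9 123.8  30. ] r 118.2 ang 48.0
top beaker [433.9 193.5  75. ] r 196.8 ang 126.8
top ingot [ 661.7 -100.7   20. ] r 175.3 ang -51.2
top scorp tip [622.3 199.6  10. ] r 178.3 ang 66.7
top scorp end [721.9  76.3  12. ] r 174.8 ang 13.4
```

Call:
carry_out(
  steps=[-2.59, -1.08, 0, 0, 0, 0, -1, -2.59, -1.08, 0, 0, 0, 0, -1, -2.59, -1.08, 0, 0, 0, 0, -1, -2.59, -1.08, 0, 0, 0, 0, -1, -2.59, -1.08, 0, 0, 0, 0, -1, -2.59, -1.08, 0, 0, 0, 0, -1, -2.59, -1.08, 0, 0, 0, 0, -1, -2.59, -1.08, 0, 0, 0, 0, -1, -2.59, -1.08, 0, 0, 0, 0, -1, -2.59, -1.08, 0, 0, 0, 0, -1, -2.59, -1.08, 0, 0, 0, 0, -1, -2.59, -1.08, 0, 0, 0, 0, -1, -2.59, -1.08, 0, 0, 0, 0, -1, -2.59, -1.08, 0, 0, 0, 0, -1, -2.59, -1.08, 0, 0, 0, 0, -1, -2.59, -1.08, 0, 0, 0, 0, -1, -2.59, -1.08, 0, 0, 0, 0, -1, -2.59, -1.08, 0, 0, 0, 0, -1, -2.59, -1.08, 0, 0, 0, 0, -1, -2.59, -1.08, 0, 0, 0, 0, -1],
)

```text
time_s: 1.77
eef_pos: [601.5, 51.3, 230.9]
ee_rot: [-0.0, 0.224, 0.975, -0.0]
force: [0.0, 0.6, 0.2]
grip_width: 0.002
```

Call:
carry_out(
  steps=[0, 0, 0, 0, 0, 1.362, -1, 0, 0, 0, 0, 0, 1.362, -1, 0, 0, 0, 0, 0, 1.362, -1, 0, 0, 0, 0, 0, 1.362, -1, 0, 0, 0, 0, 0, 1.362, -1, 0, 0, 0, 0, 0, 1.362, -1, 0, 0, 0, 0, 0, 1.362, -1, 0, 0, 0, 0, 0, 1.362, -1, 0, 0, 0, 0, 0, 1.362, -1, 0, 0, 0, 0, 0, 1.362, -1, 0, 0, 0, 0, 0, 1.362, -1, 0, 0, 0, 0, 0, 1.362, -1, 0, 0, 0, 0, 0, 1.362, -1, 0, 0, 0, 0, 0, 1.362, -1, 0, 0, 0, 0, 0, 1.362, -1, 0, 0, 0, 0, 0, 1.362, -1, 0, 0, 0, 0, 0, 1.362, -1, 0, 0, 0, 0, 0, 1.362, -1, 0, 0, 0, 0, 0, 1.362, -1, 0, 0, 0, 0, 0, 1.362, -1],
)

```text
time_s: 3.43
eef_pos: [600.7, 52.5, 230.9]
ee_rot: [-0.0, 0.988, 0.153, -0.0]
force: [0.0, -1.6, 0.5]
grip_width: 0.001
```

```bash
cat >> h.py <<'E'
def st():
    s=readout.sense();R=np.zeros((3,3));w,x,y,z=s["ee_rot"]
    ex=np.array([1-2*(y*y+z*z),2*(x*y+w*z)]);ey=np.array([2*(x*y-w*z),1-2*(x*x+z*z)])
    print("t",round(s["time_s"],2),"pos",s["eef_pos"].round(1),"x",np.degrees(np.arctan2(ex[1],ex[0])).round(1),"y",np.degrees(np.arctan2(ey[1],ey[0])).round(1),"F",s["force"].round(1),"w",round(s["grip_width"],2),"q",np.round(s["joints"],2))
    return s,ex,ey
E
python3 -c "from h import *;st()"
```

```text
t 3.43 pos [600.7  52.5 230.9] x 17.6 y -72.4 F [ 0.  -1.6  0.5] w 0.0 q [-0.11  0.49  1.24  0.    1.41  1.16]
```

Call:
carry_out(
  steps=[0, 0, 2.7, 0, 0, 0, -1, 0, 0, 2.7, 0, 0, 0, -1, 0, 0, 2.7, 0, 0, 0, -1, 0, 0, 2.7, 0, 0, 0, -1, 0, 0, 2.7, 0, 0, 0, -1, 0, 0, 0, 0, 0, 0, -1],
)

```text
time_s: 3.93
eef_pos: [598.0, 52.7, 90.9]
ee_rot: [-0.001, 0.988, 0.156, -0.005]
force: [-0.8, 0.3, 0.1]
grip_width: 0.0
```

Run:
```python
from h import *
st()
a=cams.capture("top")[:,:,::-1]; b=cams.capture("scene")[:,:,::-1]
cv2.imwrite("pics/top1f.png",a);cv2.imwrite("pics/scene1f.png",b)
a=cv2.resize(a[165:275,215:325],(400,400));b=cv2.resize(b[130:240,215:325],(400,400))
cv2.imwrite("pics/c1.png",np.hstack([a,b]))
```

```text
t 3.93 pos [598.   52.7  90.9] x 18.0 y -72.0 F [-0.8  0.3  0.1] w 0.0 q [-0.11  0.62  1.42 -0.    1.12  1.15]
```

View pics/c1.png

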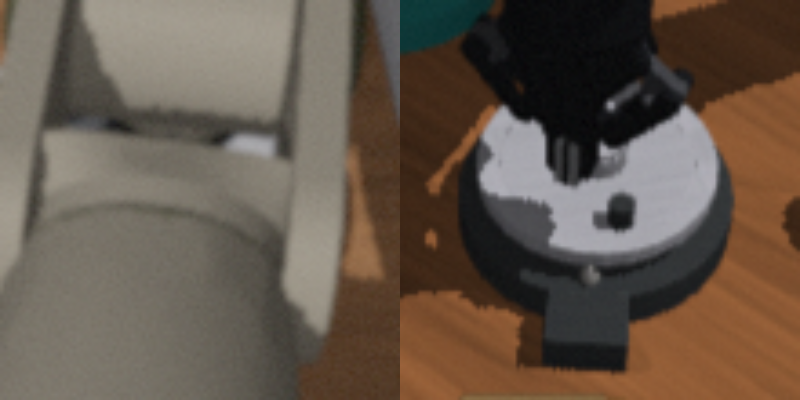

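The scene crop shows the shut fingertip hovering just left of the lug, at crop (575,170) against the lug at (620,210). It is on the clockwise side, as planned. The arm hides the mould in the top view.

Call:
carry_out(
  steps=[0, 0, 1.0, 0, 0, 0, -1, 0, 0, 1.0, 0, 0, 0, -1, 0, 0, 0.6, 0, 0, 0, -1, 0, 0, 0.4, 0, 0, 0, -1, 0, 0, 0, 0, 0, 0, -1],
)

```text
time_s: 4.45
eef_pos: [600.5, 52.5, 65.5]
ee_rot: [-0.0, 0.988, 0.156, -0.001]
force: [0.3, -0.8, -0.6]
grip_width: 0.002
```

```bash
python3 -c "
from h import *;s,ex,ey=st()
C=np.array([551.6,36.2]);d=s['eef_pos'][:2]-C;print(np.hypot(*d),np.degrees(np.arctan2(d[1],d[0])))
# row for 4deg
for k in (2,3,4):
  a=np.radians(k);print(k,52*np.array([np.cos(a)-1,np.sin(a)]))
"
```

```text
t 4.45 pos [600.5  52.5  65.5] x 18.0 y -72.0 F [ 0.3 -0.8 -0.6] w 0.0 q [-0.11  0.65  1.44 -0.    1.06  1.15]
51.55530466645134 18.382055308889107
2 [-0.031677    1.81477383]
3 [-0.07126419  2.72146972]
4 [-0.12666939  3.62733663]
```

Call:
carry_out(
  steps=[0, 0, 0.35, 0, 0, 0, -1, 0, 0, 0, 0, 0, 0, -1, -0.007, -0.272, 0, 0, 0, -0.6, -1, -0.007, -0.272, 0, 0, 0, -0.6, -1, -0.007, -0.272, 0, 0, 0, -0.6, -1, -0.007, -0.272, 0, 0, 0, -0.6, -1, -0.007, -0.272, 0, 0, 0, -0.6, -1, -0.007, -0.272, 0, 0, 0, -0.6, -1, -0.007, -0.272, 0, 0, 0, -0.6, -1, -0.007, -0.272, 0, 0, 0, -0.6, -1, -0.007, -0.272, 0, 0, 0, -0.6, -1, -0.007, -0.272, 0, 0, 0, -0.6, -1, -0.007, -0.272, 0, 0, 0, -0.6, -1, -0.007, -0.272, 0, 0, 0, -0.6, -1],
)

```text
time_s: 5.62
eef_pos: [582.4, 78.3, 63.2]
ee_rot: [0.0, 0.891, 0.455, 0.0]
force: [1.1, -0.6, 0.3]
grip_width: 0.005
```

```bash
cat > look.py <<'E'
from h import *
import sys
s,ex,ey=st()
C=np.array([551.6,36.2]);d=s['eef_pos'][:2]-C;print(np.hypot(*d),np.degrees(np.arctan2(d[1],d[0])))
b=cams.capture("scene")[:,:,::-1];cv2.imwrite(f"pics/sf{sys.argv[1]}.png",b)
a=cams.capture("top")[:,:,::-1];cv2.imwrite(f"pics/tf{sys.argv[1]}.png",a)
cv2.imwrite(f"pics/s{sys.argv[1]}.png",np.hstack([cv2.resize(a[165:275,215:325],(400,400)),cv2.resize(b[140:240,220:320],(400,400),interpolation=cv2.INTER_CUBIC)]))
E
python3 look.py 2
```

```text
t 5.62 pos [582.4  78.3  63.2] x 54.1 y -35.9 F [ 1.1 -0.6  0.3] w 0.01 q [-0.07  0.62  1.49 -0.    1.02  0.56]
52.18109176109652 53.86613414228977
```

View pics/s2.png

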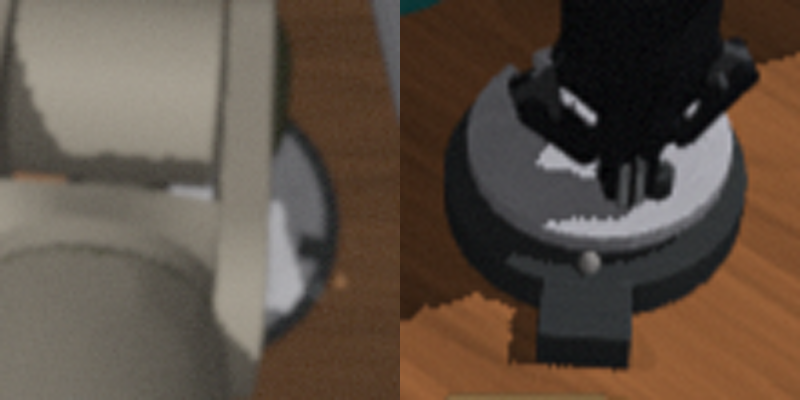

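The lug, at scene crop (660,180), is ahead of the finger. The notch is at top crop (315,247), so the disc is turning. I'll go on.

Call:
carry_out(
  steps=[-0.007, -0.272, 0, 0, 0, -0.6, -1, -0.007, -0.272, 0, 0, 0, -0.6, -1, -0.007, -0.272, 0, 0, 0, -0.6, -1, -0.007, -0.272, 0, 0, 0, -0.6, -1, -0.007, -0.272, 0, 0, 0, -0.6, -1, -0.007, -0.272, 0, 0, 0, -0.6, -1, -0.007, -0.272, 0, 0, 0, -0.6, -1, -0.007, -0.272, 0, 0, 0, -0.6, -1, -0.007, -0.272, 0, 0, 0, -0.6, -1, -0.007, -0.272, 0, 0, 0, -0.6, -1, -0.007, -0.272, 0, 0, 0, -0.6, -1, -0.007, -0.272, 0, 0, 0, -0.6, -1, -0.007, -0.272, 0, 0, 0, -0.6, -1, -0.007, -0.272, 0, 0, 0, -0.6, -1, -0.007, -0.272, 0, 0, 0, -0.6, -1, -0.007, -0.272, 0, 0, 0, -0.6, -1, -0.007, -0.272, 0, 0, 0, -0.6, -1, -0.007, -0.272, 0, 0, 0, -0.6, -1, -0.007, -0.272, 0, 0, 0, -0.6, -1, -0.007, -0.272, 0, 0, 0, -0.6, -1],
)

```text
time_s: 7.38
eef_pos: [530.8, 83.9, 63.2]
ee_rot: [0.001, 0.545, 0.839, 0.0]
force: [1.1, -0.0, 0.2]
grip_width: -0.003
```

```bash
python3 look.py 3
python3 - <<'E'
from h import *
C=np.array([551.6,36.2]);p=ray("top",215+316*.275,165+248*.275,50)[:2]-C;print(np.hypot(*p),np.degrees(np.arctan2(p[1],p[0])))
E
```

```text
t 7.38 pos [530.8  83.9  63.2] x 114.0 y 24.0 F [ 1.1 -0.   0.2] w -0.0 q [-0.06  0.53  1.66  0.    0.95 -0.48]
52.00148348027239 113.5385616038919
73.99555526701795 -103.78917415775717
```

View pics/s3.png

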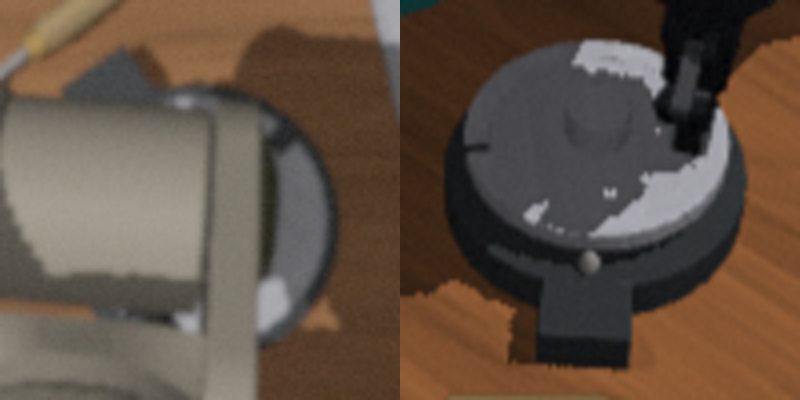

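Run:
```python
from h import *
C=np.array([551.6,36.2])
for n,u,v,z in (("top",215+287*.275,165+135*.275,50),("scene",220+(477-400)/4,140+147/4,54),("scene",220+190/4,140+262/4,38)):
    p=ray(n,u,v,z)[:2]-C;print(np.hypot(*p),np.degrees(np.arctan2(p[1],p[0])))
```

```text
74.73558293958622 -46.63369260142227
67.06805667273517 -42.329072679823554
77.46091670954486 36.87234634220859
```

The notch is at top crop (287,135) and scene crop (477,147), at about -45°. The pin and tongue are at about 36.5°, so roughly 80° remain.

Call:
carry_out(
  steps=[-0.007, -0.272, 0, 0, 0, -0.6, -1, -0.007, -0.272, 0, 0, 0, -0.6, -1, -0.007, -0.272, 0, 0, 0, -0.6, -1, -0.007, -0.272, 0, 0, 0, -0.6, -1, -0.007, -0.272, 0, 0, 0, -0.6, -1, -0.007, -0.272, 0, 0, 0, -0.6, -1, -0.007, -0.272, 0, 0, 0, -0.6, -1, -0.007, -0.272, 0, 0, 0, -0.6, -1, -0.007, -0.272, 0, 0, 0, -0.6, -1, -0.007, -0.272, 0, 0, 0, -0.6, -1, -0.007, -0.272, 0, 0, 0, -0.6, -1, -0.007, -0.272, 0, 0, 0, -0.6, -1, -0.007, -0.272, 0, 0, 0, -0.6, -1, -0.007, -0.272, 0, 0, 0, -0.6, -1, -0.007, -0.272, 0, 0, 0, -0.6, -1, -0.007, -0.272, 0, 0, 0, -0.6, -1, -0.007, -0.272, 0, 0, 0, -0.6, -1, -0.007, -0.272, 0, 0, 0, -0.6, -1, -0.007, -0.272, 0, 0, 0, -0.6, -1, -0.007, -0.272, 0, 0, 0, -0.6, -1],
)

```text
time_s: 9.15
eef_pos: [500.0, 42.0, 63.0]
ee_rot: [0.0, 0.053, 0.999, 0.0]
force: [0.9, 2.4, 0.9]
grip_width: -0.001
```

```bash
python3 look.py 4
```

```text
t 9.15 pos [500.  42.  63.] x 173.9 y 83.9 F [0.9 2.4 0.9] w -0.0 q [-0.15  0.47  1.76  0.    0.91 -1.62]
51.906733317580816 173.61152062835498
```

View pics/s4.png

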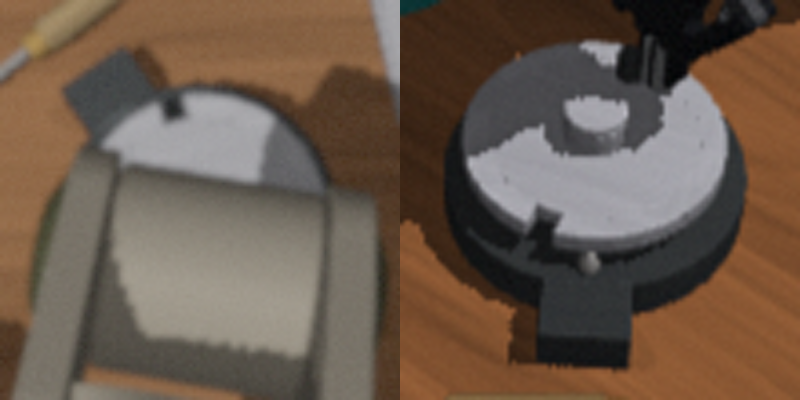

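The notch is at top crop (174,106) and scene crop (545,213), with the pin at scene crop (590,262). I'll measure the remaining angle.

Run:
```python
from h import *
C=np.array([551.6,36.2])
def A(n,u,v,z):
    p=ray(n,u,v,z)[:2]-C;return np.hypot(*p).round(1),np.degrees(np.arctan2(p[1],p[0])).round(1)
print("top notch",A("top",215+174*.275,165+106*.275,52))
print("scene notch inner",A("scene",220+147/4,140+208/4,56))
print("pin",A("scene",220+190/4,140+260/4,40))
# predicted pin tip/notch pixels in the scene for several base angles
for th in (35,36,37,38):
    r=np.radians(th);d=np.array([np.cos(r),np.sin(r)])
    q=lambda n,R,z:[np.round(x,1) for x in proj(n,[*(C+R*d),z])]
    print(th,"tip scene",q("scene",73,41),"tongue end scene",q("scene",120,30),"tongue top",q("top",120,30))
b=cv2.imread("pics/sf4.png")[180:235,240:300];a=cv2.imread("pics/tf4.png")[170:215,225:285]
cv2.imwrite("pics/z4.png",np.hstack([cv2.resize(a,(400,400),interpolation=cv2.INTER_CUBIC),cv2.resize(b,(400,400),interpolation=cv2.INTER_CUBIC)]))
```

```text
top notch (np.float64(69.6), np.float64(12.8))
scene notch inner (np.float64(61.2), np.float64(13.2))
pin (np.float64(77.6), np.float64(36.8))
35 tip scene [np.float64(266.5), np.float64(202.9)] tongue end scene [np.float64(264.9), np.float64(223.8)] tongue top [np.float64(239.9), np.float64(182.5)]
36 tip scene [np.float64(267.1), np.float64(203.0)] tongue end scene [np.float64(265.9), np.float64(223.9)] tongue top [np.float64(239.1), np.float64(183.0)]
37 tip scene [np.float64(267.7), np.float64(203.0)] tongue end scene [np.float64(266.9), np.float64(223.9)] tongue top [np.float64(238.4), np.float64(183.5)]
38 tip scene [np.float64(268.3), np.float64(203.0)] tongue end scene [np.float64(267.9), np.float64(224.0)] tongue top [np.float64(237.7), np.float64(184.1)]
```

View pics/z4.png

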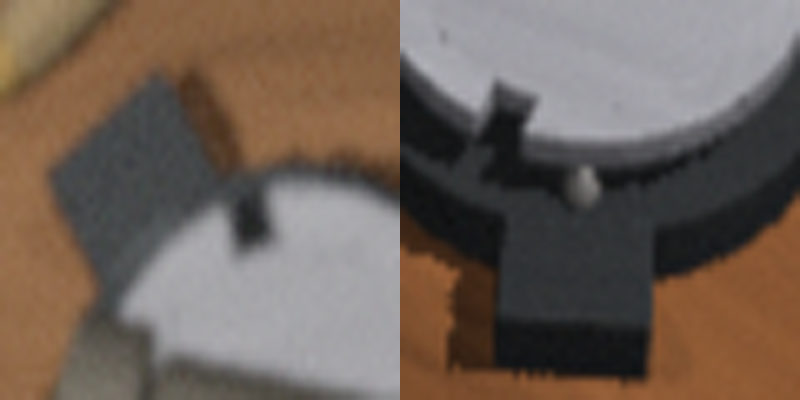

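Call:
carry_out(
  steps=[-0.007, -0.272, 0, 0, 0, -0.6, -1, -0.007, -0.272, 0, 0, 0, -0.6, -1, -0.007, -0.272, 0, 0, 0, -0.6, -1, -0.007, -0.272, 0, 0, 0, -0.6, -1, -0.007, -0.272, 0, 0, 0, -0.6, -1, -0.007, -0.272, 0, 0, 0, -0.6, -1, -0.003, -0.181, 0, 0, 0, -0.4, -1, 0, 0, 0, 0, 0, 0, -1, 0, 0, 0, 0, 0, 0, -1],
)

```text
time_s: 10.0
eef_pos: [501.1, 24.0, 62.9]
ee_rot: [0.0, -0.12, 0.993, -0.0]
force: [0.1, 1.1, 0.7]
grip_width: -0.001
```

```bash
cat > z.py <<'E'
import sys
from h import *
k=sys.argv[1]
b=cv2.imread(f"pics/sf{k}.png")[180:230,240:290];a=cv2.imread(f"pics/tf{k}.png")[170:220,225:275]
cv2.imwrite(f"pics/z{k}.png",np.hstack([cv2.resize(a,(400,400),interpolation=cv2.INTER_CUBIC),cv2.resize(b,(400,400),interpolation=cv2.INTER_CUBIC)]))
E
python3 look.py 5; python3 z.py 5
```

```text
t 10.0 pos [501.1  24.   62.9] x -166.2 y 103.8 F [0.1 1.1 0.7] w -0.0 q [-0.19  0.47  1.76 -0.    0.91 -2.  ]
51.909492253605016 -166.39926277112906
```

View pics/z5.png

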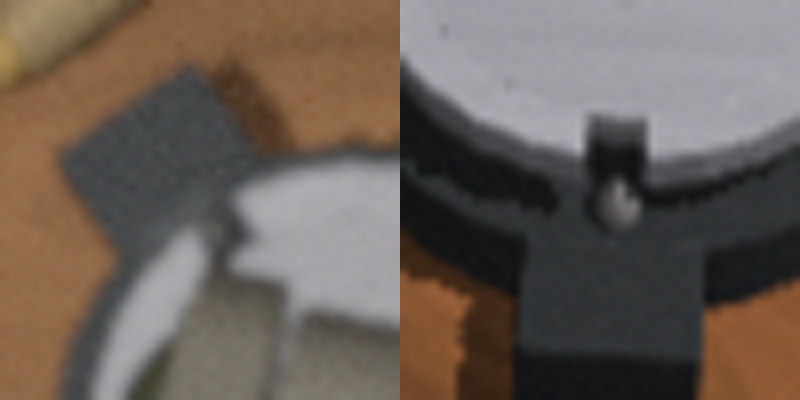

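The notch floor is centred at scene crop (618,118) and the pin at (618,200), so they nearly line up. I'll compute the angle.

Run:
```python
from h import *
C=np.array([551.6,36.2])
def A(n,u,v,z):
    p=ray(n,u,v,z)[:2]-C;return np.hypot(*p).round(1),np.degrees(np.arctan2(p[1],p[0])).round(1)
print("scene notch inner",A("scene",240+218/8,180+116/8,56))
print("pin",A("scene",240+218/8,180+198/8,40))
for th in (32,33,34,35,36,37):
    r=np.radians(th);d=np.array([np.cos(r),np.sin(r)]);n=np.array([-d[1],d[0]])
    f=lambda cam,P,z,o:(np.round((proj(cam,[*P,z])-np.array(o))*8)).tolist()
    print(th,"inner corners",f("scene",C+60.5*d-8*n,56,(240,180)),f("scene",C+60.5*d+8*n,56,(240,180)),"pin tip",f("scene",C+73*d,41,(240,180)),"tongue corners",f("scene",C+117.4*d-25*n,30,(240,180)),f("scene",C+117.4*d+25*n,30,(240,180)), "top tongue",f("top",C+117.4*d-25*n,30,(225,170)),f("top",C+117.4*d+25*n,30,(225,170)))
```

```text
scene notch inner (np.float64(61.6), np.float64(35.3))
pin (np.float64(77.0), np.float64(36.4))
32 inner corners [176.0, 108.0] [235.0, 115.0] pin tip [198.0, 182.0] tongue corners [83.0, 329.0] [271.0, 351.0] top tongue [216.0, 53.0] [68.0, 140.0]
33 inner corners [180.0, 109.0] [239.0, 115.0] pin tip [203.0, 183.0] tongue corners [90.0, 331.0] [279.0, 351.0] top tongue [209.0, 55.0] [62.0, 145.0]
34 inner corners [184.0, 110.0] [243.0, 115.0] pin tip [207.0, 183.0] tongue corners [98.0, 333.0] [287.0, 350.0] top tongue [203.0, 58.0] [57.0, 150.0]
35 inner corners [187.0, 110.0] [247.0, 115.0] pin tip [212.0, 184.0] tongue corners [105.0, 335.0] [295.0, 350.0] top tongue [196.0, 60.0] [52.0, 155.0]
36 inner corners [191.0, 111.0] [251.0, 115.0] pin tip [217.0, 184.0] tongue corners [113.0, 337.0] [303.0, 349.0] top tongue [189.0, 63.0] [47.0, 160.0]
37 inner corners [195.0, 112.0] [255.0, 115.0] pin tip [222.0, 184.0] tongue corners [120.0, 339.0] [311.0, 348.0] top tongue [183.0, 66.0] [42.0, 165.0]
```

Call:
carry_out(
  steps=[0, -0.045, 0, 0, 0, -0.1, -1, 0, -0.045, 0, 0, 0, -0.1, -1, 0, 0, 0, 0, 0, 0, -1, 0, 0, 0, 0, 0, 0, -1],
)

```text
time_s: 10.43
eef_pos: [501.2, 23.1, 62.8]
ee_rot: [-0.0, -0.13, 0.992, 0.0]
force: [-1.0, 1.9, 0.9]
grip_width: -0.003
```

```bash
python3 look.py 6; python3 z.py 6
```

```text
t 10.43 pos [501.2  23.1  62.8] x -165.0 y 105.0 F [-1.   1.9  0.9] w -0.0 q [-0.19  0.47  1.76  0.    0.91 -2.02]
52.06993188447055 -165.45489484920444
```

View pics/z6.png

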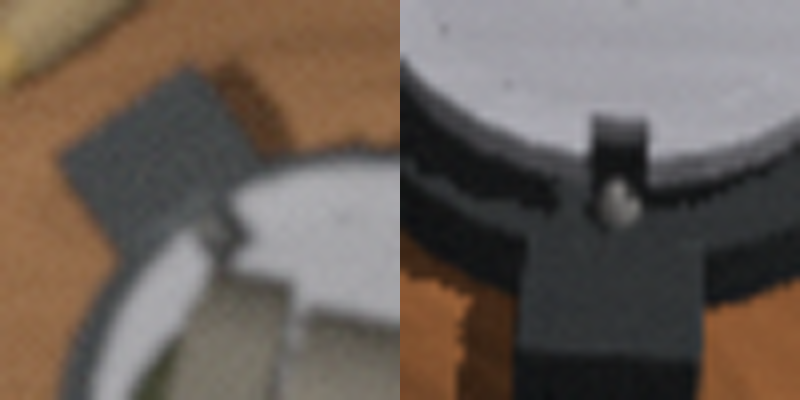

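The notch spans scene crop 592–648, centred on 620, and the pin is at 619. They are within about 0.5°. I'll back off, rise, and move over the crown.

Call:
carry_out(
  steps=[0, 0.3, 0, 0, 0, 0, -1, 0, 0.7, 0, 0, 0, 0, -1, 0, 0, -1.5, 0, 0, 0, -1, 0, 0, -2.0, 0, 0, 0, -1, 0, 0, 0, 0, 0, 0, -1, -1.7, -0.34, 0, 0, 0, 0, -1, -1.7, -0.35, 0, 0, 0, 0, -1, -1.8, -0.35, 0, 0, 0, 0, -1, 0, 0, 0, 0, 0, 0, -1, 0, 0, 0, 0, 0, 0, -1],
)

```text
time_s: 11.37
eef_pos: [551.4, 36.4, 97.1]
ee_rot: [-0.0, -0.13, 0.991, 0.0]
force: [0.5, 0.2, -0.4]
grip_width: -0.001
```

```bash
python3 look.py 7; python3 z.py 7
```

```text
t 11.37 pos [551.4  36.4  97.1] x -165.0 y 105.0 F [ 0.5  0.2 -0.4] w -0.0 q [-0.15  0.51  1.58 -0.    1.05 -1.98]
0.30118484295138026 132.87074107847317
```

View pics/z7.png

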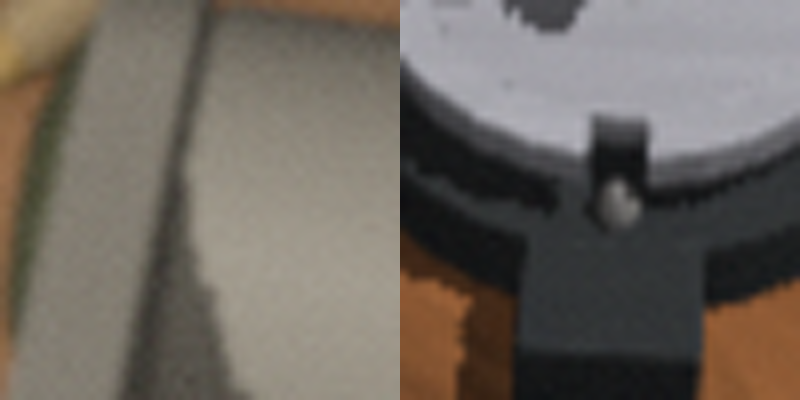

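View pics/s7.png

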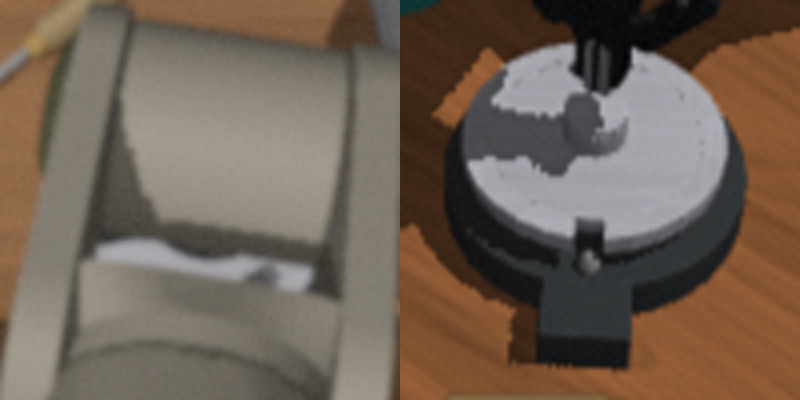

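The notch stayed on the pin (scene crop 590–648 against 619) and the fingertip is over the hub. Next I press.

Call:
carry_out(
  steps=[0, 0, 0.7, 0, 0, 0, -1, 0, 0, 0.7, 0, 0, 0, -1, 0, 0, 0.2, 0, 0, 0, -1, 0, 0, 0.2, 0, 0, 0, -1, 0, 0, 0.2, 0, 0, 0, -1, 0, 0, 0.15, 0, 0, 0, -1, 0, 0, 0.15, 0, 0, 0, -1, 0, 0, 0.15, 0, 0, 0, -1, 0, 0, 0.15, 0, 0, 0, -1, 0, 0, 0, 0, 0, 0, -1],
)

```text
time_s: 12.3
eef_pos: [551.4, 36.1, 72.2]
ee_rot: [-0.0, -0.13, 0.991, -0.0]
force: [-2.6, 0.3, 4.7]
grip_width: 0.0
```

```bash
python3 look.py 8; python3 z.py 8
```

```text
t 12.3 pos [551.4  36.1  72.2] x -165.0 y 105.0 F [-2.6  0.3  4.7] w 0.0 q [-0.15  0.55  1.6  -0.    1.   -1.98]
0.22508603055174 -149.72720165267782
```

View pics/s8.png

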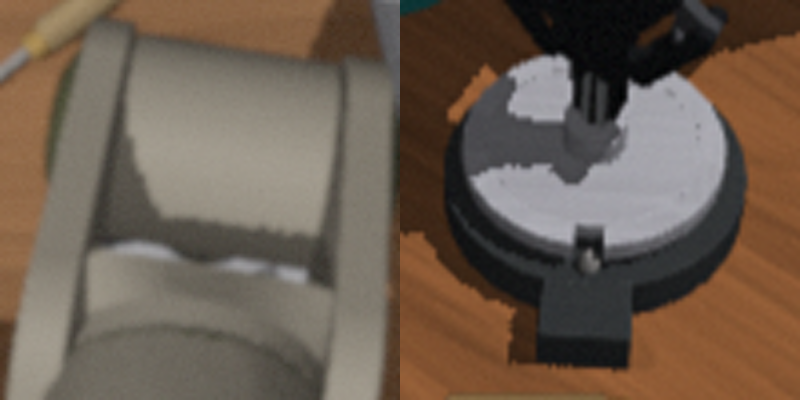

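The disc is sinking with the notch on the pin: z has dropped about 6 mm at about 5 N. I'll press the rest of the way.

Call:
carry_out(
  steps=[0, 0, 0.15, 0, 0, 0, -1, 0, 0, 0.15, 0, 0, 0, -1, 0, 0, 0.15, 0, 0, 0, -1, 0, 0, 0.15, 0, 0, 0, -1, 0, 0, 0.15, 0, 0, 0, -1, 0, 0, 0.1, 0, 0, 0, -1, 0, 0, 0, 0, 0, 0, -1, 0, 0, 0, 0, 0, 0, -1, 0, 0, 0, 0, 0, 0, -1],
)

```text
time_s: 13.15
eef_pos: [551.4, 36.1, 64.1]
ee_rot: [-0.0, -0.13, 0.991, -0.0]
force: [-4.0, 0.5, 7.7]
grip_width: 0.001
```

```bash
python3 -c "from h import *;st()"
```

```text
t 13.15 pos [551.4  36.1  64.1] x -165.0 y 105.0 F [-4.   0.5  7.7] w 0.0 q [-0.15  0.56  1.61 -0.    0.98 -1.98]
```

Call:
carry_out(
  steps=[0, 0, 0.1, 0, 0, 0, -1, 0, 0, 0.1, 0, 0, 0, -1, 0, 0, 0, 0, 0, 0, -1, 0, 0, 0, 0, 0, 0, -1],
)

```text
time_s: 13.48
eef_pos: [551.5, 36.1, 64.0]
ee_rot: [0.0, -0.13, 0.991, -0.0]
force: [-12.9, -0.0, 26.9]
grip_width: 0.0
```

```bash
python3 look.py 9; python3 z.py 9
```

```text
t 13.48 pos [551.5  36.1  64. ] x -165.0 y 105.0 F [-12.9  -0.   26.9] w 0.0 q [-0.15  0.56  1.61 -0.    0.98 -1.98]
0.18238398140055861 -139.8114941374743
```

View pics/s9.png

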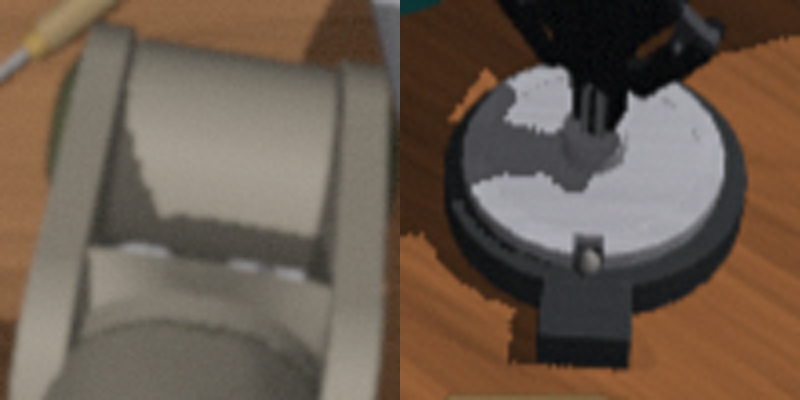

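The press stopped hard at z = 64.0 (27 N), which is the nominal home height. The pin sits in the notch at scene crop (588,260). I'll lift away and move the arm clear so the top camera can check.

Call:
carry_out(
  steps=[0, 0, -0.2, 0, 0, 0, -1, 0, 0, -0.8, 0, 0, 0, -1, 0, 0, -2, 0, 0, 0, -1, 0, 0, -3, 0, 0, 0, -1, 0, 0, -3, 0, 0, 0, -1, 0, 0, -3, 0, 0, 0, -1, 0, -2.5, 0, 0, 0, 0, -1, 0, -2.5, 0, 0, 0, 0, -1, 0, -2.5, 0, 0, 0, 0, -1, 0, -2.5, 0, 0, 0, 0, -1, 0, -2.5, 0, 0, 0, 0, -1, 0, -2.5, 0, 0, 0, 0, -1, 0, -2.5, 0, 0, 0, 0, -1, 0, -2.5, 0, 0, 0, 0, -1, 0, 0, 0, 0, 0, 0, -1, 0, 0, 0, 0, 0, 0, -1],
)

```text
time_s: 14.92
eef_pos: [603.2, -158.0, 181.1]
ee_rot: [-0.0, -0.129, 0.992, 0.0]
force: [-0.6, 0.3, -0.2]
grip_width: 0.002
```

```bash
python3 look.py 10
python3 - <<'E'
from h import *
t=cv2.imread("pics/tf10.png")[:,:,::-1]; s=cv2.imread("pics/sf10.png")[:,:,::-1]
for z in (42,56):print(z,disc("top",t,(225,180,315,275),z),disc("scene",s,(225,145,312,212),z))
E
```

```text
t 14.92 pos [ 603.2 -158.   181.1] x -165.1 y 104.9 F [-0.6  0.3 -0.2] w 0.0 q [-0.44  0.57  1.25  0.    1.33 -2.27]
200.93505909434637 -75.13250453509966
42 (array([552.90982126,  34.55809617]), np.float64(75.6610927674619)) (array([552.44341576,  35.51131574]), np.float64(74.78018234998756))
56 (array([551.5206155 ,  35.01603868]), np.float64(74.37028098248443)) (array([562.63108499,  42.85280916]), np.float64(73.12774123975866))
```

View pics/s10.png

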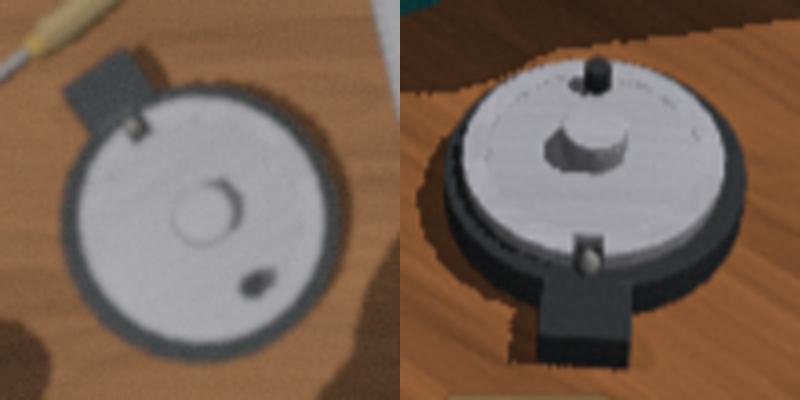

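View pics/tf10.png

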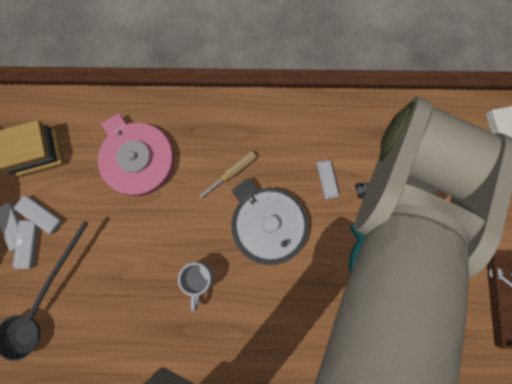

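The half is home. With its top face taken at 42 mm, both views fit the same centre to about 1 mm, whereas at 56 mm they disagree by 14 mm. The pin sits in the notch at top crop (135,127) and scene crop (588,258). The mug, bar and tool are at their starting pixels: (194,278), (328,180) and (228,175).

```bash
python3 -c "
from rig import finish_job
print(finish_job())"
```

```text
the job is handed in; nothing more can be done
None
```

The mould is closed and the job is handed in, after about 15 s of robot time. With the shut fingertip I pushed the lug about 162° counter-clockwise until the notch stood over the pin, within about 0.5° in the scene camera. I then pressed on the crown until it stopped hard at a fingertip height of 64.0 mm with 27 N, which is the nominal home height.

- **Seating:** With the arm clear, both cameras fit the disc to the same centre to about 1 mm when its top face is taken at 42 mm, the fully home level. The pin is visible in the notch.
- **Bystanders:** The beaker, ingot and hand tool look unmoved in the pictures, judged by eye against their starting pixels. The robot touches nothing.
- **Disagreements:** Early single readings of the notch angle differed by up to 8° between the two views, from coarse pixel picking. They agreed to about 0.5° by the last shared reading, 23° before alignment. After that the arm hid the notch in the top view, so the final alignment rests on the scene camera alone. No other check failed.

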